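Dose and close the tablet hopper, then take its outer cover for washing

ROBOT

A 6-joint arm with a two-finger parallel gripper is mounted at the origin on the work surface. World frame = base frame: x ahead of the robot, y to its left, z up, the work surface at z = 0. Lengths are in m, angles in rad, forces in N, time in s.
With the tool pointing down it reaches from about 0.35 to 0.95 m from the base axis. Payload 17.4 kg.
Tool frame: the origin (TCP) lies at the very end of the fingers, on their centre line; the grasp point (between the pads) lies 19 mm behind it; x points along the fingers, y is the direction in which the jaws open and shut, and the axes are right-handed (so a half turn about x gives the same grasp; the last joint's range is limited). The gripper opens to 93 mm and grips with 3 to 60 N. Pads are 15 mm wide; open, the fingers measure 128 mm over their backs; the gripper's body (75 mm by 188 mm) begins 65 mm behind the grasp point.
Start: joints at [1.193, 0.116, 1.442, -0, 1.584, -0.038], TCP at [0.225, 0.636, 0.19] pointing down, gripper open.
Joint ranges: [-2.83, 2.83], [-0.83, 2.19], [0.07, 2.5], [-1.14, 4.28], [0.01, 3], [-2.97, 2.97]. Speed limits (rad/s): [1.89, 1.89, 2.22, 3.14, 3.14, 3.14].

INTERFACE

Orientations are given as a rotation vector (axis times angle).
In Python, from station import arm, eyes gives the robot as it stands.
- The arm moves only by the tool step_arm, never from a script. Its argument "increments" is one flat list of numbers, 4 for each row, row after row: the shift along the tool's x, y, z in mm, then the turn about the tool's x in degrees. In form: [tx, ty, tz, spin, tx, ty, tz, spin, ...]. A call has 1 to 12 rows; each row is the pose to reach, as a shift and turn from the pose commanded when the call began, along the tool's axes at that moment; what a row does not reach only later rows make up. A row lasts 1/10 s, in which the tool goes at most 50 mm and 8.59 degrees, less where a joint would pass 70% of its speed; a pose out of reach is approached as far as the arm can. A call with a gripper value outside its range is refused whole. "claw" is the gripper command: -1 is shut, 1 is fully open, values between are in proportion, set as the call begins (left out, the last holds). The fingers move at their own pace and stop on an object; "newtons" is the grip in N (left out, the last holds). Time passes only in rows, so rows that repeat a pose let the fingers close. It gives the time, the measured TCP pose, the force and the opening at its end, in the units of the state.
- arm.get_state(): the state, without advancing time (a new reading comes with each control period).
- eyes.grab_frame(name): name is "side" or "top" or "wrist"; returns a dict with "frame" (420x560x3 uint8, red, green, blue), "range_z" (420x560 float32, m along the optical axis (not along the pixel's ray), 0 where there is no reading), "fx", "fy", "cx", "cy" (pixels), "position" and "rotation" of the camera in the world. Camera axes: x right, y down, z forward; pixel columns grow to the right and rows downward; lengths in m; the calibration is good to about 2 mm. A picture is of the moment at which its call begins.
- arm.close_job(): hands the job in, once; it reports no verdict.
The state is a dict: "time": time; "qpos": joint angles; "qvel": joint speeds; "tau": joint torques, N m; "ee_pos": TCP position; "tcp_rot": TCP orientation; "force": force on the tool from outside, world axes, zero at the start; "torque": the same for the moment, N m; "grip_width": finger opening in m.
Only numpy, scipy, OpenCV 4.12 (cv2) and the standard library are available. Lean on these libraries where they do the work, as an engineer would, in place of code of your own. Each camera call takes 0.05 s, during which the arm holds its last target.

TASK

Draw a dose from the washer-tablet hopper: pull its sprung dose slide by the upright knob fully out to the stop, pause there briefly, and let it go home. Then lift the nested double lid as one, by the inner lid's stem, lower it squarely into the hopper's mouth and let go; last, take the outer cover by its collar and lift it off alone, leaving the inner lid seated and undisturbed. Finish while holding the outer cover level and still, its lower edge a few centimetres above the top of the stem, nothing but the gripper carrying it and the robot touching neither hopper nor inner lid, and leave the other things on the counter where they are.

Things in the scene. Friction and masses are not known exactly. Their poses are not given: they have to be found in the camera images.
- hopper: fixed tablet hopper with a beige open-topped round drum (108 mm outside, 98 mm inside diameter, rim 100 mm above the counter, white tablets inside up to 75 mm) on a round steel foot (124 mm wide, 30 mm high); a low steel guide channel (46 mm wide, top 18 mm high) sticks out of the foot along the hopper's own +y to 180 mm from the drum's axis. Origin: on the counter under the drum's axis; z up; stands at varying place and yaw
- hopper_mouth (a point): centre of the drum's mouth, level with its rim, axes as the hopper's
- dose_slide (a joint): how far the dose slide is out, in m: 0 home, 0.040 at the stop. It moves along the hopper's own +y (away from the drum). A spring always pulls it home: about 3 N at home, 7.5 N at the stop; it goes home by itself when released
- slide_knob (a point): centre of the top of the slide's upright black round knob: 20 mm diameter, its sides straight, from 16 mm to 66 mm above the counter, its axis 120 mm from the drum's axis when home; axes as the hopper's, y is the pulling direction; moves with the slide
- inner_lid: steel inner lid, 100 to 260 g. From its origin (centre of the underside) upwards: plug 88 mm diameter, tapered at the foot, 0 to 10 mm; flange 104 mm diameter, 10 to 22 mm; plain upright round stem 16 mm diameter on its axis, 22 to 78 mm. At the start it stands upright on the counter on its plug. Seated, the plug is in the hopper's mouth and the flange lies on the rim: its origin is then 10 mm below the rim
- outer_cover: loose steel outer cover, 90 to 220 g, lying on the inner lid's flange. Origin: centre of its lower edge, 12 mm above the inner lid's origin when nested. Upwards: skirt 124 mm outside, 116 mm inside diameter, 0 to 10 mm; flat plate 10 to 14 mm; central collar 44 mm outside diameter, 14 to 38 mm, with a 28 mm hole right through in which the stem stands loosely
- collar_top (a point): centre of the collar's top, 38 mm above the outer cover's origin. Nested, the stem sticks out 28 mm above it. Lifted by the stem, the inner lid carries the cover along; lifted by the collar, the cover comes off straight up over the stem, alone
- spare_lid: bystander: single steel lid, a plain disc 110 mm across and 14 mm thick with one small central knob (total height 36 mm, no collar, no stem); may change places with the nested lids. Origin centre of underside
- goblet_a: bystander: stemmed glass upside down on its rim, 72 mm wide, 138 mm tall. Origin centre of underside
- goblet_b: bystander: a second such glass, same size
- tumbler: bystander: open tumbler, 68 mm wide, 90 mm tall. Origin centre of underside
- salt_jar: bystander: small closed jar, 56 mm wide, 80 mm tall. Origin centre of underside
- spray_can: bystander: upright white bottle, 64 mm wide, 190 mm tall. Origin centre of underside
- small_bowl: bystander: small white bowl, 110 mm wide, 45 mm tall. Origin centre of underside
Not all that is in view belongs to the job. There is more than one size of the hopper; the job needs the larger. What is shaped like the inner_lid but blue or red is not meant.

How it is judged:
By the outcome, as a careful person would: the job done as asked, in the order asked, and still so for the second after the job is handed in, while the arm keeps its last pose, push and grip.
It also fails if it takes over 72 s, if anything falls off the work surface, if the arm or the gripper's body presses on something with over 40 N, if the wrist force passes 120 N, or if a joint passes its speed limit or range.

## Working session

There is one attempt and no reset: what is moved stays moved. The work goes in short steps, Python scripts to look and compute and a tool call to move; the robot and the scene stay as the last step left them, time stands still between calls to the robot, and variables do not carry over. Pictures are saved under pics/ and viewed, and the job is handed in when it is done.

Besides the shell and the picture viewer there is one more tool, called after "Emit:" as a command line: name --argument value ..., lists and objects as JSON in quotes. step_arm: Moves the arm, as the interface text tells. Its arguments: {"type":"object","properties":{"increments":{"type":"array","items":{"type":"number"}},"claw":{"type":"number"},"newtons":{"type":"number"}},"required":["increments"]}

```bash
ls; mkdir -p pics; python3 - <<'E'
from station import arm, eyes
import cv2,numpy as np
s=arm.get_state(); print(s)
for n in ("side","top","wrist"):
    d=eyes.grab_frame(n); cv2.imwrite(f"pics/{n}0.png",d["frame"][:,:,::-1]); np.savez(f"pics/{n}0.npz",**d)
    print(n,d["fx"],d["cx"],d["cy"],d["position"],d["rotation"])
E
```

```text
pics
{'time': 0.0, 'qpos': array([ 1.19318725e+00,  1.16467310e-01,  1.44228746e+00, -2.68022221e-05,
        1.58394021e+00, -3.77977310e-02]), 'qvel': array([-8.53513157e-04,  1.55226744e-03,  8.77565207e-04, -9.96033479e-05,
        2.33765011e-03,  3.09554749e-04]), 'tau': array([-2.86773480e-03, -7.21246004e+01, -6.22601008e+01,  7.78891426e-02,
        2.37466634e-02, -1.64143257e-04]), 'ee_pos': array([0.2249145 , 0.63618319, 0.18900399]), 'tcp_rot': array([ 0.26580769,  1.55449961, -0.26751747]), 'force': array([0.00712935, 0.4037221 , 0.01486398]), 'torque': array([ 0.01983495, -0.02449883, -0.01995357]), 'grip_width': 0.09295206498570462}
side 392.23554839004055 277.11456432112965 203.92588614941172 [ 0.43084496 -0.57933221  0.72890797] [-2.43765463  0.29751004 -0.08425498]
top 416.24417100486653 283.9123616314863 210.30286335106857 [ 0.46198754 -0.05650327  1.05182118] [-2.15607296  2.19801706 -0.14514832]
wrist 324.51117351636594 280.0435283373361 214.4549552537213 [0.1564694  0.66054385 0.38405559] [2.38059208 1.68221071 0.22623715]
```

View pics/top0.png

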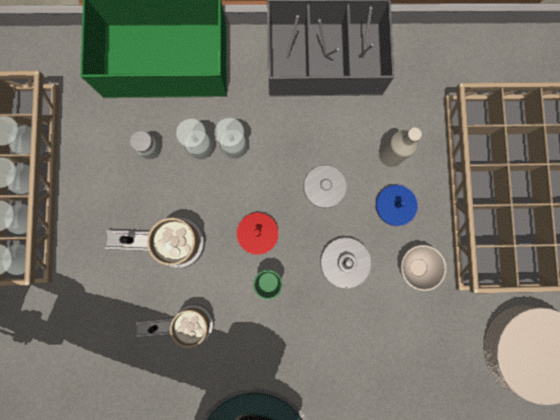

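View pics/side0.png

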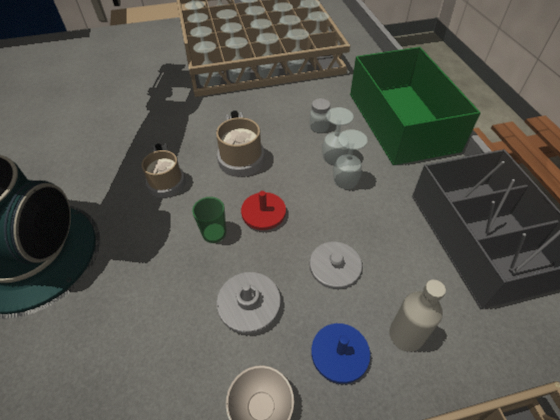

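View pics/wrist0.png

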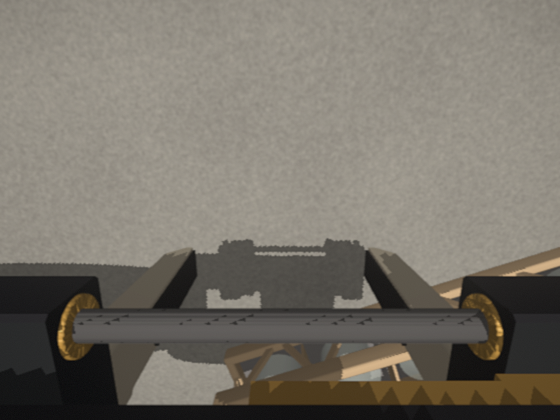

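The top view shows the large hopper with its drum at (173,241) and knob at (126,239). The nested lids are at (346,263), the spare lid at (325,186), and the red and blue decoys at (258,233) and (397,205). The side view agrees: hopper at (239,143), nested lids at (248,300).

```bash
cat > h.py <<'E'
import numpy as np,cv2
from scipy.spatial.transform import Rotation as R
from scipy.optimize import least_squares
def cloud(d):
    z=d["range_z"]; v,u=np.indices(z.shape)
    p=np.stack([(u-d["cx"])/d["fx"]*z,(v-d["cy"])/d["fy"]*z,z],-1)
    r=np.asarray(d["rotation"]); 
    M=R.from_rotvec(r).as_matrix() if r.shape==(3,) else r
    P=p@M.T+d["position"]; P[z==0]=np.nan; return P
def ray(d,u,v,h):
    M=R.from_rotvec(d["rotation"]).as_matrix()
    k=M@np.array([(u-d["cx"])/d["fx"],(v-d["cy"])/d["fy"],1.]); o=np.asarray(d["position"])
    return o+k*(h-o[2])/k[2]
def circ(p,r=None):
    c0=p.mean(0)
    if r is None:
        f=lambda q:np.hypot(*(p-q[:2]).T)-q[2]; x0=[*c0,.05]
    else:
        f=lambda q:np.hypot(*(p-q[:2]).T)-r; x0=c0
    return least_squares(f,x0,loss="soft_l1",f_scale=.002).x
E
python3 - <<'E'
from h import *
for n in("top","side"):
    d=dict(np.load(f"pics/{n}0.npz")); P=cloud(d)
    flat=P.reshape(-1,3); print(n,"table z med",np.nanmedian(flat[:,2]))
    def near(c,r,lo,hi):
        m=(np.hypot(P[...,0]-c[0],P[...,1]-c[1])<r)&(P[...,2]>lo)&(P[...,2]<hi); return P[m]
    def outl(c,r,lo,hi,rr=None):
        m=((np.hypot(P[...,0]-c[0],P[...,1]-c[1])<r)&(P[...,2]>lo)&(P[...,2]<hi)).astype(np.uint8)
        return m
    px={"top":dict(h=(173,241),k=(126,239),l=(346,263)),"side":dict(h=(239,140),k=(235,116),l=(248,298))}[n]
    c=ray(d,*px["h"],.08)[:2]; q=near(c,.085,.094,.106); print("rim",len(q),np.median(q[:,2]),circ(q[:,:2],.0515),circ(q[:,:2]))
    k=ray(d,*px["k"],.066)[:2]; q=near(k,.02,.060,.072); print("knob",k,len(q),q.mean(0) if len(q) else 0,q[:,2].max() if len(q) else 0)
    l=ray(d,*px["l"],.05)[:2]; q=near(l,.08,.018,.032); print("plate",len(q),np.median(q[:,2]),q[:,:2].mean(0))
    m=outl(l,.08,.018,.032); cs,_=cv2.findContours(m,cv2.RETR_EXTERNAL,cv2.CHAIN_APPROX_NONE); cc=max(cs,key=cv2.contourArea)[:,0]
    pr=np.array([ray(d,u,v,.024)[:2] for u,v in cc]); print("  contour circ",circ(pr),circ(pr,.062))
    q=near(l,.04,.045,.055); print("collar",len(q),q.mean(0) if len(q) else 0,circ(q[:,:2]) if len(q)>5 else 0)
    q=near(l,.04,.070,.085); print("stem",len(q),q.mean(0) if len(q) else 0)
    sm=ray(d,*{"top":(189,326),"side":(162,165)}[n],.07)[:2]; q=near(sm,.08,.05,.1);print("small max z",np.percentile(q[:,2],95),sm)
    x0,y0=px["h"];x1,y1=px["l"]
    im=d["frame"][:,:,::-1]
    a=cv2.resize(im[y0-60:y0+60,max(0,x0-85):x0+65],None,fx=4,fy=4,interpolation=2)
    b=cv2.resize(im[y1-60:y1+60,x1-75:x1+75],None,fx=4,fy=4,interpolation=2)
    cv2.imwrite(f"pics/{n}_hop.png",a); cv2.imwrite(f"pics/{n}_lid.png",b)
E
```

```text
top table z med 0.0013628954649216318
rim 344 0.09948198888852106 [0.49990411 0.17806193] [0.49990172 0.17805601 0.05113129]
knob [0.50813969 0.28963998] 59 [0.50740855 0.29729048 0.06524589] 0.06965648763006649
plate 1753 0.025606236801292592 [ 0.44123337 -0.2301221 ]
  contour circ [ 0.44155699 -0.23089166  0.06080864] [ 0.44153956 -0.23088206]
collar 160 [ 0.44182711 -0.22994324  0.04937761] [ 0.44173975 -0.23059247  0.01798951]
stem 39 [ 0.4416252  -0.22899751  0.07728582]
small max z 0.07776601880975628 [0.30598306 0.14110609]
side table z med 0.0006342771441553152
rim 311 0.09882250562440009 [0.50391367 0.1749902 ] [0.50391514 0.17496633 0.05122917]
knob [0.51044363 0.27774675] 25 [0.51182081 0.29064232 0.06431865] 0.06792372154679582
plate 2591 0.025888858045903462 [ 0.44493768 -0.23969927]
  contour circ [ 0.44557587 -0.23444361  0.06165628] [ 0.44557712 -0.23442269]
collar 234 [ 0.44565694 -0.23791026  0.0494551 ] [ 0.44561202 -0.23387965  0.01801237]
stem 61 [ 0.44552126 -0.23399164  0.07684605]
small max z 0.07685313672236774 [0.30998609 0.13384682]
```

View pics/top_hop.png

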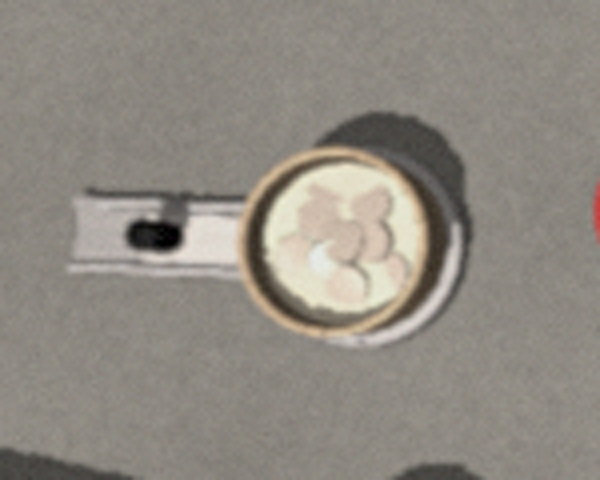

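View pics/top_lid.png

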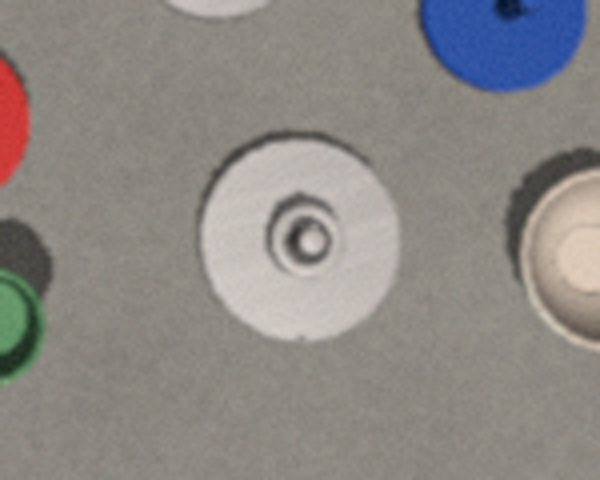

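View pics/side_hop.png

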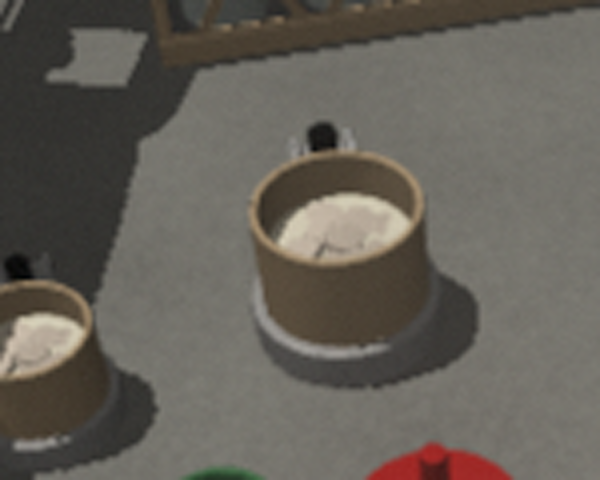

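```bash
python3 - <<'E'
from h import *
s=np.array([0.26580769,1.55449961,-0.26751747]); print(R.from_rotvec(s).as_matrix().round(3))
C=np.array
off={"top":C([.0019,-.0017]),"side":C([-.0019,.0017])}
for n in("top","side"):
    d=dict(np.load(f"pics/{n}0.npz")); P=cloud(d).copy(); P[...,:2]+=off[n]
    H=C([.502,.1765]); e=C([.063,.998]);e/=np.linalg.norm(e)
    D=P[...,:2]-H
    for it in range(3):
        t=D@e; w=D@C([e[1],-e[0]])
        m=(t>.085)&(t<.175)&(abs(w)<.035)&(P[...,2]>.008)&(P[...,2]<.026)
        q=P[...,:2][m]; tt=t[m]; ww=w[m]
        # midline via edges in t-bins
        b=np.arange(.09,.175,.01); mid=[((ww[(tt>=a)&(tt<a+.01)].max()+ww[(tt>=a)&(tt<a+.01)].min())/2,a+.005,np.ptp(ww[(tt>=a)&(tt<a+.01)])) for a in b if ((tt>=a)&(tt<a+.01)).sum()>5]
        mid=C(mid)
    print(n,mid.round(4).tolist(), np.polyfit(mid[:,1],mid[:,0],1), "max t",tt.max())
d=dict(np.load("pics/top0.npz"));P=cloud(d)
names=dict(salt=(143,138,.08),gobA=(190,130,.13),gobB=(230,128,.13),spray=(413,134,.19),spare=(325,186,.02),blue=(397,205,.02),red=(258,233,.02),tumb=(268,285,.09),bowl=(423,268,.045),small=(189,326,.078),rackL=(40,180,.1))
for k,(u,v,h) in names.items():
    print(k,ray(d,u,v,h)[:2].round(3),P[v-4:v+5,u-4:u+5,2].max().round(3))
E
```

```text
[[-0.     0.333  0.943]
 [-0.001  0.943 -0.333]
 [-1.    -0.001 -0.   ]]
top [[0.0001, 0.095, 0.0423], [0.0007, 0.105, 0.0444], [0.0004, 0.115, 0.0447], [-0.0001, 0.125, 0.0445], [-0.0005, 0.135, 0.0445], [-0.0009, 0.145, 0.0443], [-0.0, 0.155, 0.0423], [0.0006, 0.165, 0.0444], [0.0003, 0.175, 0.0443]] [-0.00175391  0.00030284] max t 0.17489057691929985
side [[0.0005, 0.165, 0.0443], [0.0012, 0.175, 0.0383]] [ 0.07084728 -0.0112002 ] max t 0.17474400724633524
salt [0.746 0.25 ] 0.084
gobA [0.749 0.129] 0.141
gobB [0.752 0.038] 0.141
spray [ 0.715 -0.359] 0.193
spare [ 0.634 -0.188] 0.041
blue [ 0.582 -0.368] 0.079
red [ 0.519 -0.018] nan
tumb [ 0.396 -0.042] 0.011
bowl [ 0.425 -0.416] nan
small [0.307 0.139] 0.062
rackL [0.645 0.475] 0.09
```

Emit:
step_arm --increments '[-20,-40,60,8,-20,-65,110,16,-20,-90,155,24,-20,-115,195,32,-20,-138,235,40,-20,-160,272,48,-20,-180,305,56,-20,-198,335,63,-20,-212,360,69,-20,-222,376,73,-20,-226,382,74,-20,-226,382,74]' --claw 0.1

```text
time: 1.35
ee_pos: [0.51, 0.2956, 0.2095]
tcp_rot: [1.253, 1.18, -1.254]
force: [0.2, -0.4, -0.1]
grip_width: 0.0513
```

```bash
python3 - <<'E'
from h import *
from station import arm, eyes
s=arm.get_state(); print(s["time"],s["ee_pos"],s["grip_width"],s["qpos"].round(2)); print(R.from_rotvec(s["tcp_rot"]).as_matrix().round(3))
d=eyes.grab_frame("wrist"); cv2.imwrite("pics/w1.png",d["frame"][:,:,::-1]); np.savez("pics/w1.npz",**d)
E
```

```text
1.35 [0.50999843 0.29561609 0.20952948] 0.051337724392526735 [ 0.48 -0.07  1.6   0.    1.61  0.54]
[[-0.     0.998 -0.06 ]
 [-0.    -0.06  -0.998]
 [-1.    -0.     0.   ]]
```

View pics/w1.png

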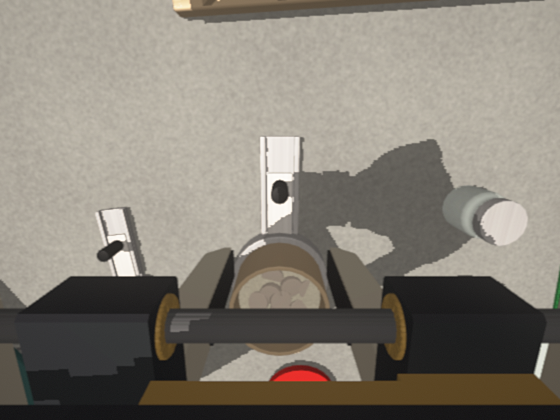

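```bash
python3 - <<'E'
from h import *
d=dict(np.load("pics/w1.npz")); P=cloud(d)
print(d["position"])
def near(c,r,lo,hi):
    m=(np.hypot(P[...,0]-c[0],P[...,1]-c[1])<r)&(P[...,2]>lo)&(P[...,2]<hi); return P[m]
q=near((.51,.297),.025,.060,.072); print(len(q),q.mean(0),q.min(0),q.max(0))
q=near((.51,.297),.025,.03,.058); print("side",len(q),q.mean(0),q.min(0),q.max(0))
g=cv2.cvtColor(d["frame"],cv2.COLOR_RGB2GRAY)
q=near((.502,.1765),.07,.095,.105); print("rim",len(q),circ(q[:,:2],.0515))
m=(P[...,2]>.010)&(P[...,2]<.024)&(P[...,1]>.33)&(P[...,1]<.36)&(abs(P[...,0]-.512)<.04); q=P[m]; print("chan",q.min(0),q.max(0))
E
```

```text
[0.5148933  0.36842575 0.40448731]
267 [0.51044559 0.29812785 0.06558796] [0.50076281 0.28754064 0.06006121] [0.52013164 0.30723918 0.06813472]
side 69 [0.51069259 0.30518418 0.0448245 ] [0.50042074 0.29840562 0.03047628] [0.51991416 0.30746312 0.05788503]
rim 1131 [0.50263941 0.17876244]
chan [0.49002762 0.33002039 0.01000122] [0.53614883 0.35858776 0.02019933]
```

The wrist view shows the knob at (280,191), centred between the fingers. Measured at (0.5104, 0.2977), it agrees with the fixed cameras to about 1 mm.

Emit:
step_arm --increments '[40,0,-1,0,85,0,-1.5,0,125,0,-1.5,0,155,0,-1.5,0,170,0,-1.5,0,178,0,-1.5,0,178,0,-1.5,0]'

```text
time: 2.1
ee_pos: [0.5097, 0.298, 0.0319]
tcp_rot: [1.253, 1.181, -1.253]
force: [1.0, 0.1, 0.3]
grip_width: 0.0515
```

Emit:
step_arm --increments '[0,0,0,0,0,0,0,0,0,0,0,0,0,0,0,0,0,0,0,0,0,0,0,0]' --claw -1 --newtons 15

```text
time: 2.7
ee_pos: [0.5094, 0.2976, 0.0321]
tcp_rot: [1.253, 1.181, -1.254]
force: [-6.7, 0.6, 4.9]
grip_width: 0.0187
```

Emit:
step_arm --increments '[0,-0.5,0,0,0,-0.5,0,0,0,-0.5,0,0,0,-0.5,0,0]' --newtons 45

```text
time: 3.1
ee_pos: [0.5094, 0.2976, 0.0321]
tcp_rot: [1.254, 1.18, -1.254]
force: [-4.4, -0.6, 5.5]
grip_width: 0.0175
```

Emit:
step_arm --increments '[0,0,-3,0,0,0,-8,0,0,0,-13,0,0,0,-18,0,0,0,-23,0,0,0,-28,0,0,0,-32,0,0,0,-35,0,0,0,-37,0,0,0,-37,0]'

```text
time: 4.1
ee_pos: [0.5117, 0.3341, 0.0321]
tcp_rot: [1.253, 1.179, -1.254]
force: [-4.9, -6.1, 8.6]
grip_width: 0.0178
```

Emit:
step_arm --increments '[0,0,-2,0,0,0,-3,0,0,0,-4,0,0,0,-4.5,0,0,0,-4.5,0,0,0,-4.5,0]'

```text
time: 4.7
ee_pos: [0.5119, 0.3378, 0.0321]
tcp_rot: [1.252, 1.178, -1.255]
force: [-5.6, -10.8, 9.2]
grip_width: 0.0172
```

Emit:
step_arm --increments '[0,0,-1,0,0,0,-1,0,0,0,-1,0,0,0,-1,0,0,0,-1,0,0,0,-1,0,0,0,-1,0,0,0,-1,0]'

```text
time: 5.5
ee_pos: [0.5119, 0.338, 0.0321]
tcp_rot: [1.251, 1.177, -1.256]
force: [-6.2, -17.1, 10.9]
grip_width: 0.0173
```

```bash
python3 - <<'E'
from h import *
from station import arm, eyes
s=arm.get_state(); print(s["time"],s["ee_pos"],s["force"],s["grip_width"])
d=eyes.grab_frame("wrist"); cv2.imwrite("pics/w2.png",d["frame"][:,:,::-1])
d=eyes.grab_frame("top"); cv2.imwrite("pics/t2.png",d["frame"][:,:,::-1])
E
```

```text
5.5 [0.5119038  0.33798969 0.0320532 ] [ -6.1552205  -17.12342865  10.88387616] 0.017270934540746314
```

View pics/w2.png

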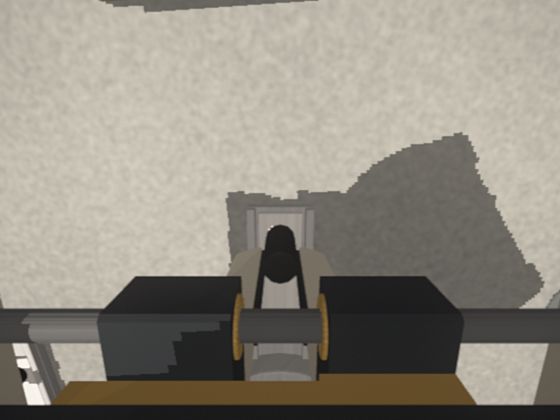

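The knob is held at (280,255) near the channel's end. The force rose from 11 to 17 N with no further travel at 40.4 mm, so the slide is at the stop and has paused there. Releasing it now.

Emit:
step_arm --increments '[0,0,0,0,0,0,0,0,0,0,0,0,0,0,0,0,0,0,0,0,0,0,0,0]' --claw 0.3

```text
time: 6.2
ee_pos: [0.512, 0.34, 0.0317]
tcp_rot: [1.254, 1.18, -1.254]
force: [0.3, 0.2, -0.8]
grip_width: 0.0586
```

Emit:
step_arm --increments '[-40,0,0,0,-85,0,0,0,-130,0,0,0,-170,0,0,0,-205,0,0,0,-220,0,0,0,-220,0,0,0]'

```text
time: 6.9
ee_pos: [0.5125, 0.3403, 0.2535]
tcp_rot: [1.256, 1.179, -1.251]
force: [-0.4, 0.5, -0.0]
grip_width: 0.0605
```

```bash
cat > m.py <<'E'
from h import *
from station import arm, eyes
import sys
tag=sys.argv[1]
s=arm.get_state(); print(s["time"],s["ee_pos"],s["force"],s["grip_width"],s["qpos"].round(2)); print(R.from_rotvec(s["tcp_rot"]).as_matrix().round(3))
for n in sys.argv[2:]:
    d=eyes.grab_frame(n); cv2.imwrite(f"pics/{n}_{tag}.png",d["frame"][:,:,::-1]); np.savez(f"pics/{n}_{tag}.npz",**d)
E
python3 m.py 3 wrist top
python3 - <<'E'
from h import *
for n in ("wrist","top"):
    d=dict(np.load(f"pics/{n}_3.npz")); P=cloud(d)
    m=(np.hypot(P[...,0]-.512,P[...,1]-.31)<.06)&(P[...,2]>.058)&(P[...,2]<.072)&(P[...,1]>.26); q=P[m]; print(n,len(q),q.mean(0),q.min(0),q.max(0))
E
```

```text
6.9 [0.51247328 0.34029662 0.25353142] [-0.35864221  0.50498929 -0.03349184] 0.06045877164283848 [ 0.54 -0.03  1.49 -0.    1.68  0.61]
[[ 0.003  0.998 -0.06 ]
 [ 0.002 -0.06  -0.998]
 [-1.     0.002 -0.002]]
wrist 208 [0.51032476 0.29876809 0.06521991] [0.50079325 0.28872311 0.0581899 ] [0.51975523 0.30727449 0.06796224]
top 60 [0.50719171 0.29721853 0.06509064] [0.49886653 0.28768429 0.06000863] [0.51537201 0.30715573 0.06976364]
```

View pics/wrist_3.png

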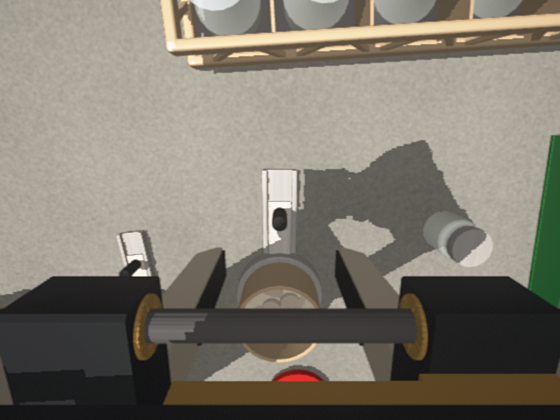

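The slide is home again. The knob is at (279,218) in the wrist view, and its measured position matches the one before the pull to within 1 mm. Next, over to the lids.

Emit:
step_arm --increments '[0,-2,25,0,0,-5,70,0,0,-8,118,0,0,-11,166,0,0,-14,214,0,0,-17,262,0,0,-20,310,0,0,-23,358,0,0,-26,406,0,0,-29,454,0,0,-32,500,0,0,-34,536,0]'

```text
time: 8.2
ee_pos: [0.4444, -0.1951, 0.2494]
tcp_rot: [1.254, 1.182, -1.256]
force: [0.2, 0.8, 0.2]
grip_width: 0.0601
```

Emit:
step_arm --increments '[20,0,22,0,40,0,34,0,50,0,40,0,50,0,40,0,50,0,40,0]'

```text
time: 8.7
ee_pos: [0.4432, -0.2324, 0.2017]
tcp_rot: [1.253, 1.181, -1.254]
force: [0.6, 0.3, -0.5]
grip_width: 0.0605
```

```bash
python3 m.py 4 wrist
python3 - <<'E'
from h import *
d=dict(np.load(f"pics/wrist_4.npz")); P=cloud(d)
def near(c,r,lo,hi):
    m=(np.hypot(P[...,0]-c[0],P[...,1]-c[1])<r)&(P[...,2]>lo)&(P[...,2]<hi); return P[m]
for nm,r,lo,hi in(("stemtop",.03,.072,.085),("stemside",.03,.055,.07),("collar",.04,.046,.054),("plate",.07,.022,.030)):
    q=near((.4435,-.2325),r,lo,hi)
    if len(q): print(nm,len(q),q.mean(0),q.min(0),q.max(0))
E
```

```text
8.7 [ 0.44323933 -0.2323888   0.20169192] [ 0.59229664  0.26584755 -0.46862055] 0.060547824191082525 [-0.53 -0.27  1.79  0.    1.63 -0.47]
[[-0.     0.998 -0.06 ]
 [ 0.    -0.06  -0.998]
 [-1.    -0.    -0.   ]]
stemtop 189 [ 0.44462291 -0.23043361  0.07752071] [ 0.43745333 -0.23781502  0.07208123] [ 0.45198482 -0.22348813  0.0798158 ]
stemside 37 [ 0.4447822  -0.22494117  0.06283896] [ 0.43754668 -0.22928758  0.05617846] [ 0.45222358 -0.22339392  0.06986755]
collar 756 [ 0.44446431 -0.23175718  0.04961398] [ 0.42272589 -0.2535803   0.04602988] [ 0.46577845 -0.21121341  0.05375617]
plate 7454 [ 0.44471202 -0.2293276   0.02589499] [ 0.38315986 -0.29319577  0.02200034] [ 0.50552391 -0.17093141  0.02978469]
```

View pics/wrist_4.png

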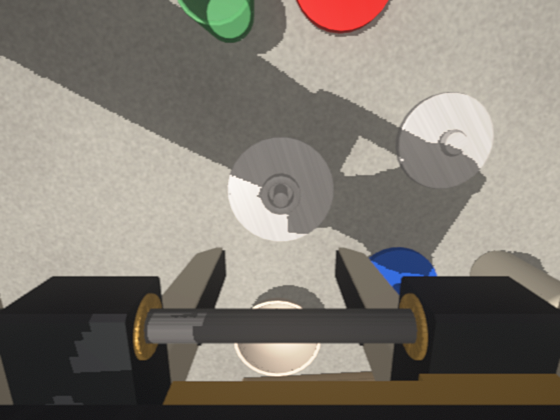

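The wrist view shows the nested lids straight below at (281,190), with the stem central. The offset is within 1 mm once the known wrist-camera bias is allowed for.

Emit:
step_arm --increments '[30,0,0,0,65,0.5,0,0,100,0.5,0,0,125,0.5,0,0,140,0.5,0,0,146.5,0.5,0,0,146.5,0.5,0,0]'

```text
time: 9.45
ee_pos: [0.444, -0.2328, 0.0556]
tcp_rot: [1.253, 1.18, -1.253]
force: [0.7, 0.1, 0.5]
grip_width: 0.0603
```

Emit:
step_arm --increments '[0,0,0,0,0,0,0,0,0,0,0,0,0,0,0,0,0,0,0,0,0,0,0,0,0,0,0,0,0,0,0,0]' --claw -1 --newtons 15

```text
time: 10.25
ee_pos: [0.4437, -0.233, 0.0552]
tcp_rot: [1.254, 1.18, -1.254]
force: [-0.1, 0.1, -0.9]
grip_width: 0.0023
```

```bash
python3 m.py 5 wrist side top
```

```text
10.25 [ 0.4436891  -0.23295066  0.05523385] [-0.06535585  0.0573287  -0.93904248] 0.002312880733498921 [-0.53 -0.2   1.97  0.    1.37 -0.47]
[[-0.     0.998 -0.06 ]
 [ 0.    -0.06  -0.998]
 [-1.    -0.    -0.   ]]
```

View pics/wrist_5.png

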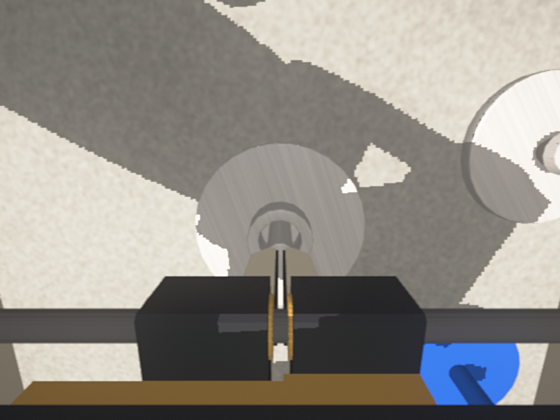

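View pics/side_5.png

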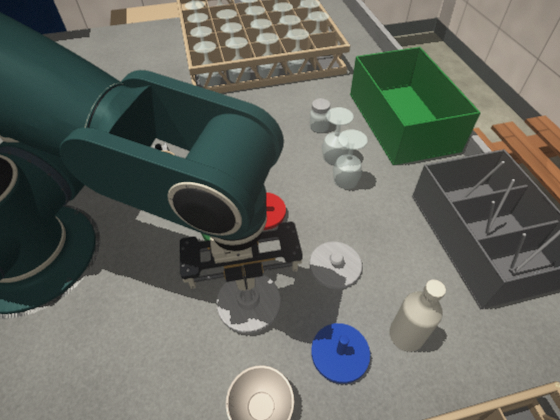

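```bash
python3 - <<'E'
from h import *
for n in("wrist","side","top"):
    d=dict(np.load(f"pics/{n}_5.npz")); P=cloud(d); print(n,d["position"])
    for lo,hi in((.046,.054),(.056,.066),(.072,.084),(.084,.10),(.10,.13)):
        m=(np.hypot(P[...,0]-.444,P[...,1]+.235)<.045)&(P[...,2]>lo)&(P[...,2]<hi); q=P[m]
        if len(q): print(lo,hi,len(q),q.mean(0).round(4),q.min(0).round(4),q.max(0).round(4))
d=dict(np.load("pics/wrist_5.npz"));P=cloud(d)
for v in range(225,300,6): print(v,P[v,280].round(4),P[v,270].round(4),P[v,292].round(4))
E
python3 - <<'E'
import cv2
a=cv2.imread("pics/side_5.png")[220:350,160:320]; cv2.imwrite("pics/side_5c.png",cv2.resize(a,None,fx=4.5,fy=4.5,interpolation=2))
E
```

```text
wrist [ 0.44854057 -0.16019523  0.25020141]
0.046 0.054 1427 [ 0.4446 -0.2241  0.0497] [ 0.4225 -0.2536  0.0461] [ 0.4659 -0.2107  0.054 ]
0.056 0.066 119 [ 0.4447 -0.2251  0.0611] [ 0.4369 -0.2295  0.0561] [ 0.4519 -0.2233  0.0659]
0.072 0.084 245 [ 0.4445 -0.2275  0.0768] [ 0.4374 -0.2388  0.0721] [ 0.4514 -0.223   0.0836]
0.084 0.1 523 [ 0.4449 -0.2241  0.0935] [ 0.4296 -0.2261  0.0844] [ 0.4603 -0.2225  0.1   ]
0.1 0.13 1316 [ 0.4449 -0.2245  0.1124] [ 0.4284 -0.2382  0.1   ] [ 0.4614 -0.2224  0.13  ]
side [ 0.43084496 -0.57933221  0.72890797]
0.046 0.054 204 [ 0.4454 -0.2403  0.0495] [ 0.4243 -0.2567  0.046 ] [ 0.4669 -0.2194  0.054 ]
0.056 0.066 22 [ 0.446  -0.2381  0.0612] [ 0.438  -0.241   0.0567] [ 0.4529 -0.2335  0.0656]
0.072 0.084 13 [ 0.4451 -0.2369  0.0763] [ 0.4401 -0.2406  0.0723] [ 0.4512 -0.2264  0.0838]
0.084 0.1 56 [ 0.4455 -0.2426  0.0929] [ 0.4305 -0.2438  0.0845] [ 0.4592 -0.2405  0.0999]
0.1 0.13 132 [ 0.445  -0.2426  0.1136] [ 0.4291 -0.2447  0.1001] [ 0.4607 -0.2343  0.1295]
top [ 0.46198754 -0.05650327  1.05182118]
225 [ 0.4447 -0.2239  0.0427] [ 0.4373 -0.
[... 323 characters left out ...]
3 -0.2236  0.0864] [ 0.4511 -0.2239  0.0876]
255 [ 0.4442 -0.2314  0.0769] [ 0.4396 -0.2234  0.0955] [ 0.4508 -0.2241  0.0955]
261 [ 0.444  -0.2346  0.0779] [ 0.4398 -0.2235  0.1028] [ 0.4505 -0.224   0.1032]
267 [ 0.4438 -0.2383  0.078 ] [ 0.4399 -0.224   0.1088] [ 0.4503 -0.2244  0.1093]
273 [ 0.4421 -0.2669  0.0256] [ 0.4402 -0.2235  0.1165] [ 0.4501 -0.2243  0.116 ]
279 [ 0.4417 -0.272   0.0253] [ 0.4437 -0.1975  0.1748] [ 0.4493 -0.1976  0.1753]
285 [ 0.4414 -0.277   0.0253] [ 0.4437 -0.1983  0.1766] [ 0.4492 -0.1976  0.1786]
291 [ 0.4411 -0.2818  0.0258] [ 0.4437 -0.1994  0.1777] [ 0.4491 -0.1976  0.1815]
297 [ 0.4408 -0.287   0.0257] [ 0.4439 -0.1982  0.1827] [ 0.449  -0.1975  0.1844]
```

View pics/side_5c.png

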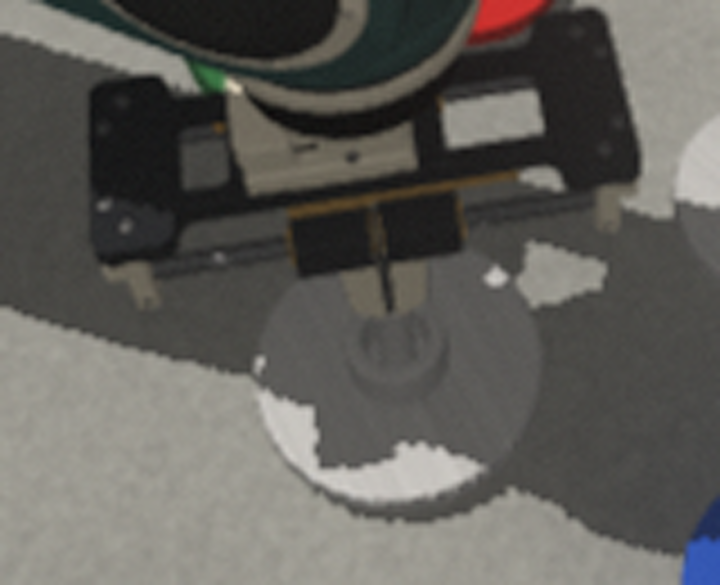

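```bash
python3 - <<'E'
from h import *
d=dict(np.load("pics/side_5.npz")); P=cloud(d)
for v in range(276,300,2): print(v,[tuple(P[v,u].round(3)[1:]) for u in (240,243,248,251)])
# open fingers wrist_4: look at left/right finger tips
d=dict(np.load("pics/wrist_4.npz")); P=cloud(d)
for v in range(244,280,4): print(v,[tuple(P[v,u].round(3)) for u in (216,222,338,345)])
d=dict(np.load("pics/wrist0.npz")); P=cloud(d)
for v in range(240,280,4): print(v,[tuple(P[v,u].round(3)) for u in (180,190,370,380)])
E
```

```text
276 [(np.float64(-0.269), np.float64(0.182)), (np.float64(-0.269), np.float64(0.181)), (np.float64(-0.27), np.float64(0.179)), (np.float64(-0.27), np.float64(0.177))]
278 [(np.float64(-0.269), np.float64(0.176)), (np.float64(-0.269), np.float64(0.174)), (np.float64(-0.243), np.float64(0.124)), (np.float64(-0.243), np.float64(0.123))]
280 [(np.float64(-0.242), np.float64(0.122)), (np.float64(-0.242), np.float64(0.12)), (np.float64(-0.243), np.float64(0.118)), (np.float64(-0.243), np.float64(0.115))]
282 [(np.float64(-0.243), np.float64(0.117)), (np.float64(-0.242), np.float64(0.113)), (np.float64(-0.244), np.float64(0.112)), (np.float64(-0.243), np.float64(0.108))]
284 [(np.float64(-0.242), np.float64(0.107)), (np.float64(-0.243), np.float64(0.107)), (np.float64(-0.243), np.float64(0.103)), (np.float64(-0.243), np.float64(0.101))]
286 [(np.float64(-0.243), np.float64(0.102)), (np.float64(-0.243), np.float64(0.1)), (np.float64(-0.243), np.float64(0.096)), (np.float64(-0.243), np.float64(0.093))]
288 [(np.float64(-0.242), np.float64(0.094)), (np.float64(-0.242), np.float64(0.092)), (np.
[... 4802 characters left out ...]
202), np.float64(0.594), np.float64(0.242)), (np.float64(0.208), np.float64(0.593), np.float64(0.23)), (np.float64(0.239), np.float64(0.681), np.float64(0.23)), (np.float64(0.234), np.float64(0.684), np.float64(0.241))]
272 [(np.float64(0.202), np.float64(0.595), np.float64(0.247)), (np.float64(0.209), np.float64(0.593), np.float64(0.232)), (np.float64(0.242), np.float64(0.68), np.float64(0.229)), (np.float64(0.234), np.float64(0.683), np.float64(0.245))]
276 [(np.float64(0.205), np.float64(0.594), np.float64(0.246)), (np.float64(0.211), np.float64(0.592), np.float64(0.232)), (np.float64(0.243), np.float64(0.679), np.float64(0.231)), (np.float64(0.236), np.float64(0.682), np.float64(0.245))]
```

```bash
python3 - <<'E'
from h import *
d=dict(np.load("pics/wrist_5.npz")); e5=np.array([.4437,-.23295,.05523]); e2=np.array([.5119,.33799,.03205])
d["position"]=d["position"]-e5+e2
for v in (262,270,280): print(v,ray(d,280,v,.066))
im=cv2.imread("pics/w2.png")[200:320,210:350]; cv2.imwrite("pics/w2c.png",cv2.resize(im,None,fx=5,fy=5))
E
```

```text
262 [0.51248378 0.34061907 0.066     ]
270 [0.51219867 0.33596928 0.066     ]
280 [0.51183659 0.33006412 0.066     ]
```

View pics/w2c.png

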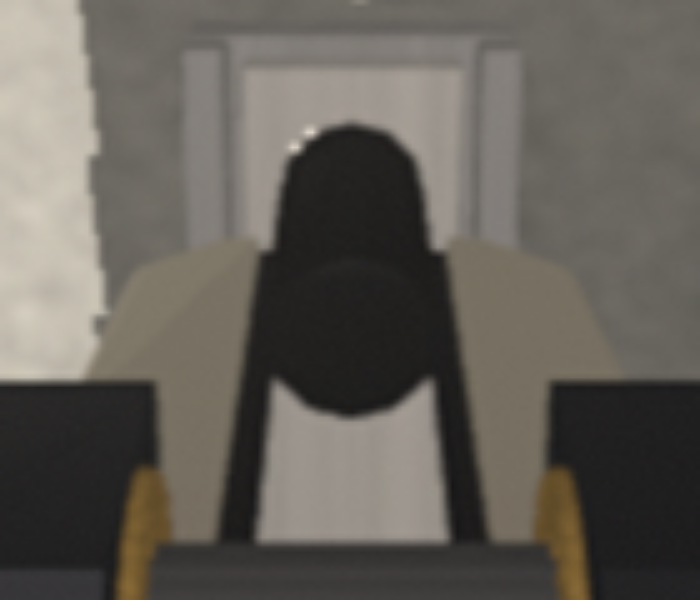

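The side view puts the fingertips 29 mm higher than the reported TCP (tip z ≈ 0.085 against ee 0.055), and both wrist views with the gripper open show the same. So the fingers closed above the stem and touched nothing. The slide pull is still good: the knob was seen at y = 0.337, which is 39–40 mm out. From here on I use tip = ee + 29 mm.

Emit:
step_arm --increments '[0,0,0,0,0,0,0,0,0,0,0,0,0,0,0,0,0,0,0,0,0,0,0,0,0,0,0,0,0,0,0,0]' --claw 0.1

```text
time: 11.2
ee_pos: [0.4437, -0.233, 0.0553]
tcp_rot: [1.254, 1.18, -1.254]
force: [0.2, 0.4, 0.0]
grip_width: 0.051
```

Emit:
step_arm --increments '[8,0,0,0,16,0,0,0,24,0,0,0,29,0,0,0,29,0,0,0]'

```text
time: 11.7
ee_pos: [0.4432, -0.2327, 0.0251]
tcp_rot: [1.254, 1.181, -1.254]
force: [0.7, 0.0, 0.5]
grip_width: 0.0513
```

```bash
python3 m.py 6 wrist side; python3 - <<'E'
from h import *
d=dict(np.load("pics/side_6.npz")); P=cloud(d)
a=cv2.imread("pics/side_6.png")[230:350,170:330]; b=cv2.imread("pics/wrist_6.png")[130:330,180:380]
cv2.imwrite("pics/c6.png",np.hstack([cv2.resize(a,(533,400)),cv2.resize(b,(400,400))])[:, :800])
E
```

```text
11.7 [ 0.4432305  -0.23268755  0.02513237] [0.68712677 0.04060788 0.50282989] 0.05128204588193194 [-0.53 -0.17  2.    0.    1.32 -0.47]
[[-0.001  0.998 -0.061]
 [ 0.001 -0.061 -0.998]
 [-1.    -0.001 -0.001]]
```

View pics/c6.png

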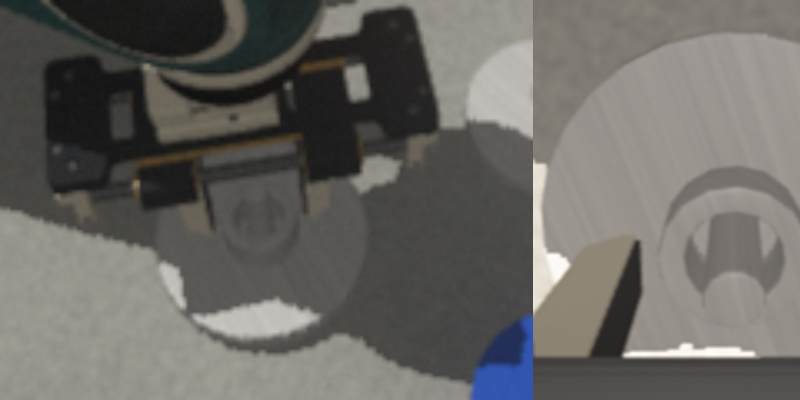

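The fingers now straddle the stem, with the tips just above the collar top and no contact force. Closing.

Emit:
step_arm --increments '[0,0,0,0,0,0,0,0,0,0,0,0,0,0,0,0,0,0,0,0,0,0,0,0,0,0,0,0,0,0,0,0]' --claw -1 --newtons 15

```text
time: 12.6
ee_pos: [0.4436, -0.233, 0.0262]
tcp_rot: [1.254, 1.18, -1.254]
force: [-1.6, 0.1, -0.1]
grip_width: 0.0156
```

Emit:
step_arm --increments '[0,0,0,0,0,0,0,0,0,0,0,0,0,0,0,0]' --newtons 50

```text
time: 13.0
ee_pos: [0.4436, -0.233, 0.0262]
tcp_rot: [1.254, 1.18, -1.254]
force: [-2.4, -0.2, 2.0]
grip_width: 0.0152
```

Emit:
step_arm --increments '[-5,0,0,0,-10,0,0,0,-20,0,0,0,-30,0,0,0,-40,0,0,0,-40,0,0,0,-40,0,0,0]'

```text
time: 13.7
ee_pos: [0.4438, -0.233, 0.0665]
tcp_rot: [1.254, 1.179, -1.253]
force: [0.1, -0.2, -4.2]
grip_width: 0.0152
```

The load is 4.2 N, consistent with both lids. Raise further and check.

Emit:
step_arm --increments '[-15,0,0,0,-35,0,0,0,-60,0,0,0,-85,0,0,0,-105,0,0,0,-115,0,0,0,-115,0,0,0,-115,0,0,0]'

```text
time: 14.5
ee_pos: [0.4435, -0.2328, 0.1805]
tcp_rot: [1.254, 1.181, -1.254]
force: [0.2, 0.4, -3.6]
grip_width: 0.0151
```

```bash
python3 m.py 7 side wrist
```

```text
14.5 [ 0.44347403 -0.23283016  0.18047231] [ 0.19744871  0.42551827 -3.64638458] 0.01506740042210347 [-0.53 -0.27  1.82 -0.    1.59 -0.47]
[[-0.001  0.998 -0.061]
 [ 0.    -0.061 -0.998]
 [-1.    -0.001 -0.   ]]
```

View pics/side_7.png

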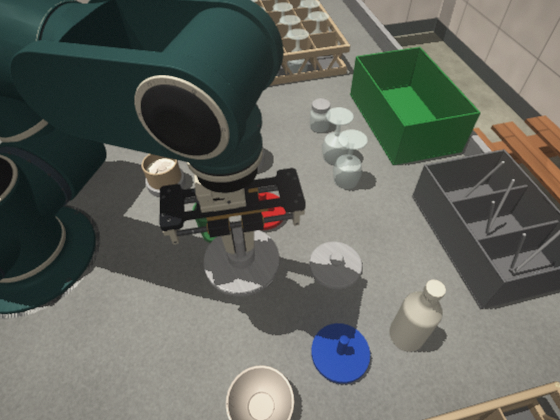

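View pics/wrist_7.png

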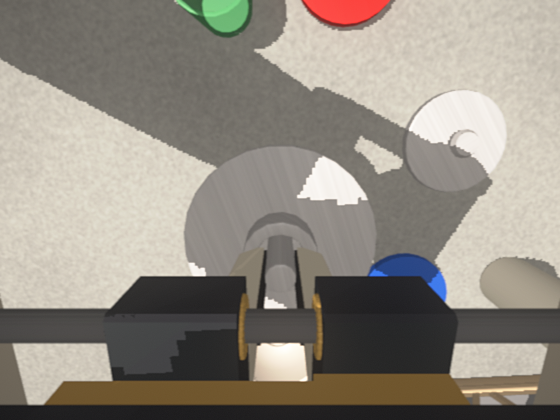

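Emit:
step_arm --increments '[0,1,-12,0,0,3,-38,0,0,6,-75,0,0,9.5,-116,0,0,13,-160,0,0,16.5,-204,0,0,20,-248,0,0,24,-292,0,0,27,-333,0,0,30,-370,0,0,32,-396,0,0,33.4,-411.5,0]'

```text
time: 15.8
ee_pos: [0.5013, 0.1781, 0.1806]
tcp_rot: [1.252, 1.182, -1.253]
force: [-0.8, -0.2, -3.0]
grip_width: 0.0149
```

Emit:
step_arm --increments '[0,0,0,0,0,0,0,0,0,0,0,0]'

```text
time: 16.1
ee_pos: [0.5018, 0.1749, 0.1812]
tcp_rot: [1.254, 1.179, -1.254]
force: [0.4, -0.9, -3.1]
grip_width: 0.0148
```

```bash
python3 m.py 8 side top wrist; python3 - <<'E'
from h import *
d=dict(np.load("pics/wrist_8.npz")); P=cloud(d)
m=(np.hypot(P[...,0]-.503,P[...,1]-.178)<.058)&(P[...,2]>.170)&(P[...,2]<.192); q=P[m]
A=np.c_[q[:,:2]-[.503,.178],np.ones(len(q))]; c=np.linalg.lstsq(A,q[:,2],rcond=None)[0]; print("plate plane",len(q),c,np.degrees(c[:2]))
mm=m.astype(np.uint8)
d=dict(np.load("pics/side_8.npz")); P=cloud(d)
m=(np.hypot(P[...,0]-.503,P[...,1]-.178)<.08)&(P[...,2]>.160)&(P[...,2]<.192); q=P[m]
cs,_=cv2.findContours(m.astype(np.uint8),0,1); pr=np.array([ray(d,u,v,.178)[:2] for u,v in max(cs,key=cv2.contourArea)[:,0]]); print("side cover",circ(pr,.062), circ(pr))
A=np.c_[q[:,:2]-[.503,.178],np.ones(len(q))]; print(len(q),np.degrees(np.linalg.lstsq(A,q[:,2],rcond=None)[0][:2]))
E
```

```text
16.1 [0.50183465 0.17491959 0.18122791] [ 0.354956   -0.85502089 -3.06152224] 0.014775724272846805 [ 0.29 -0.2   1.76 -0.    1.58  0.35]
[[-0.     0.998 -0.061]
 [-0.    -0.061 -0.998]
 [-1.    -0.     0.   ]]
plate plane 16173 [-0.00321902  0.00157362  0.18116072] [-0.18443645  0.09016192]
side cover [0.5024987  0.16382539] [0.50242018 0.16306541 0.0612571 ]
1331 [0.23616584 2.68757747]
```

View pics/side_8.png

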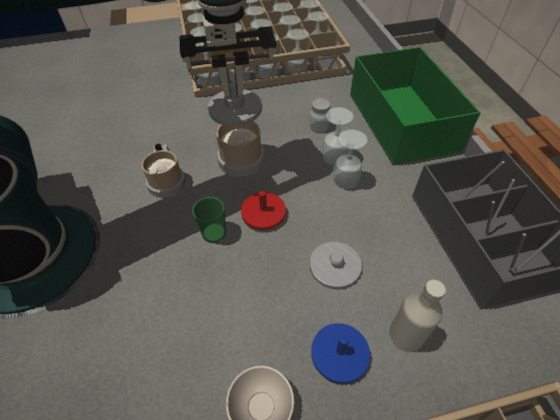

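View pics/wrist_8.png

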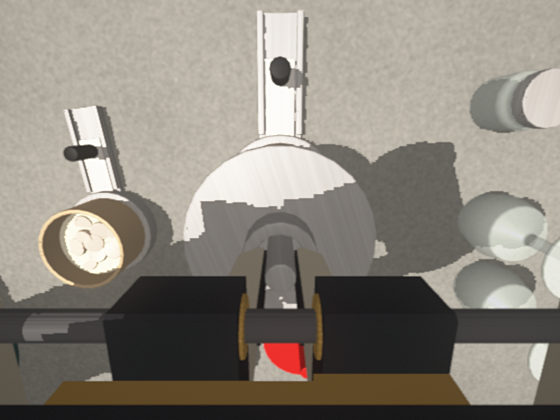

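Emit:
step_arm --increments '[5,0,-1,0,15,0,-1,0,28,0,-1,0,40,0,-1,0,48,0,-1,0,52,0,-1,0,52,0,-1,0,52,0,-1,0]'

```text
time: 17.05
ee_pos: [0.5022, 0.1768, 0.1296]
tcp_rot: [1.254, 1.18, -1.253]
force: [-0.1, 0.6, -4.1]
grip_width: 0.0148
```

```bash
python3 m.py 9 side; python3 - <<'E'
from h import *
d=dict(np.load("pics/side_9.npz")); P=cloud(d)
im=cv2.imread("pics/side_9.png")[70:180,180:300]; cv2.imwrite("pics/c9.png",cv2.resize(im,None,fx=5,fy=5,interpolation=2))
E
```

```text
17.05 [0.50217309 0.17681522 0.129629  ] [-0.14826032  0.58052878 -4.13179981] 0.014763617393403825 [ 0.29 -0.18  1.82 -0.    1.49  0.35]
[[ 0.     0.998 -0.06 ]
 [ 0.    -0.06  -0.998]
 [-1.     0.    -0.   ]]
```

View pics/c9.png

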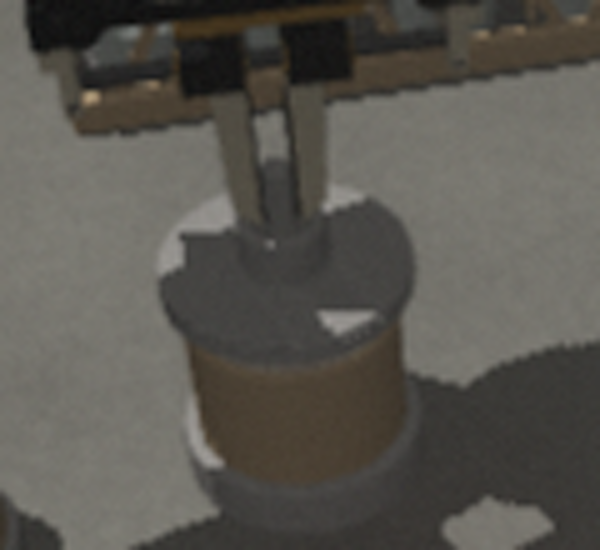

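The cover sits concentric over the drum in the side view. Lowering slowly.

Emit:
step_arm --increments '[2,0,0,0,4,0,0,0,6,0,0,0,8,0,0,0,9,0,0,0,9,0,0,0]'

```text
time: 17.7
ee_pos: [0.5019, 0.1767, 0.12]
tcp_rot: [1.253, 1.18, -1.254]
force: [-0.0, -0.1, -2.9]
grip_width: 0.0151
```

Emit:
step_arm --increments '[1,0,0,0,2,0,0,0,3,0,0,0,3,0,0,0,3,0,0,0]'

```text
time: 18.2
ee_pos: [0.502, 0.1767, 0.1172]
tcp_rot: [1.254, 1.18, -1.254]
force: [0.3, -0.1, -3.7]
grip_width: 0.015
```

Emit:
step_arm --increments '[0.5,0,0,0,1,0,0,0,1,0,0,0,1,0,0,0]'

```text
time: 18.6
ee_pos: [0.502, 0.1768, 0.1163]
tcp_rot: [1.254, 1.18, -1.254]
force: [-0.2, 0.2, -2.8]
grip_width: 0.0152
```

Emit:
step_arm --increments '[0.5,0,0,0,1,0,0,0,1,0,0,0,1,0,0,0]'

```text
time: 19.0
ee_pos: [0.502, 0.1768, 0.1162]
tcp_rot: [1.254, 1.18, -1.253]
force: [-7.4, -1.6, 6.5]
grip_width: 0.0148
```

It met resistance at exactly the seated height (ee 0.1162, with a net change of about 10 N). Release.

Emit:
step_arm --increments '[-0.5,0,0,0,-0.5,0,0,0,-0.5,0,0,0,-0.5,0,0,0,-0.5,0,0,0,-0.5,0,0,0]' --claw 0.6

```text
time: 19.6
ee_pos: [0.502, 0.1768, 0.1157]
tcp_rot: [1.254, 1.18, -1.254]
force: [0.4, -0.6, -0.1]
grip_width: 0.0583
```

Emit:
step_arm --increments '[-20,0,0,0,-40,0,0,0,-55,0,0,0,-60,0,0,0,-60,0,0,0,-60,0,0,0]'

```text
time: 20.2
ee_pos: [0.5017, 0.1767, 0.1748]
tcp_rot: [1.253, 1.18, -1.254]
force: [0.9, 0.4, -0.8]
grip_width: 0.0742
```

```bash
python3 m.py 10 wrist side top; python3 - <<'E'
from h import *
d=dict(np.load("pics/wrist_10.npz")); P=cloud(d)
def near(c,r,lo,hi):
    m=(np.hypot(P[...,0]-c[0],P[...,1]-c[1])<r)&(P[...,2]>lo)&(P[...,2]<hi); return P[m]
c=(.5027,.1785)
for nm,r,lo,hi in(("stemtop",.03,.163,.175),("stemside",.03,.145,.16),("collar",.03,.136,.144),("plate",.058,.11,.124)):
    q=near(c,r,lo,hi)
    if len(q): print(nm,len(q),q.mean(0).round(4),q.min(0).round(4),q.max(0).round(4))
A=np.c_[q[:,:2]-c,np.ones(len(q))]; k=np.linalg.lstsq(A,q[:,2],rcond=None)[0]; print("plane",k[2],np.degrees(k[:2]))
im=cv2.imread("pics/side_10.png")[70:180,180:300]; cv2.imwrite("pics/c10.png",cv2.resize(im,None,fx=5,fy=5,interpolation=2))
E
```

```text
20.2 [0.50173471 0.17670142 0.17484608] [ 0.86517723  0.35875584 -0.75050016] 0.07416848309634062 [ 0.29 -0.19  1.77 -0.    1.57  0.35]
[[-0.001  0.998 -0.06 ]
 [-0.    -0.06  -0.998]
 [-1.    -0.001  0.   ]]
stemtop 442 [0.503  0.1794 0.1676] [0.4956 0.171  0.1631] [0.5104 0.1866 0.17  ]
stemside 130 [0.5032 0.1848 0.1527] [0.4953 0.1807 0.1451] [0.5104 0.1866 0.1598]
collar 1523 [0.5027 0.1795 0.1397] [0.4811 0.1559 0.136 ] [0.5241 0.1989 0.144 ]
plate 12978 [0.503  0.1828 0.1159] [0.4447 0.1206 0.1106] [0.5607 0.2365 0.124 ]
plane 0.11592735859452684 [0.05620319 0.09882066]
```

View pics/c10.png

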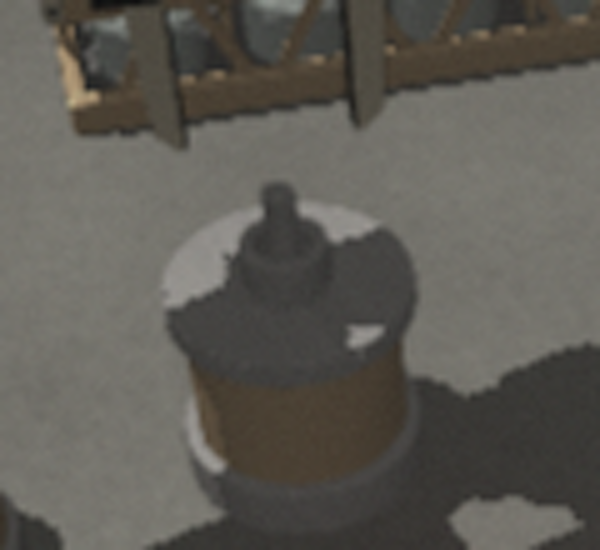

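View pics/wrist_10.png

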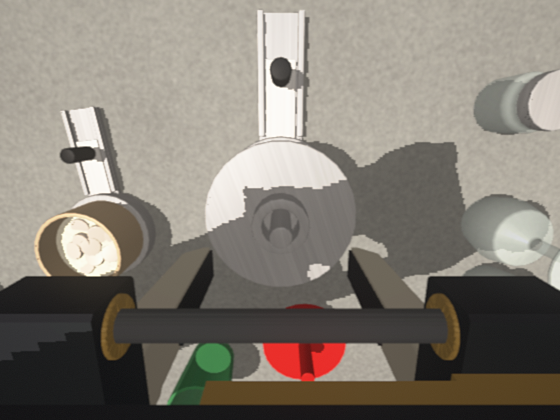

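Seated squarely: the stem top is at 0.1676 (expected 0.168), the collar top at 0.1397 (0.140), and tilt is 0.1°. The stem is centred in the collar at (281,225) in the wrist view. Next, the collar.

Emit:
step_arm --increments '[20,0,0,0,40,0,0,0,58,0,0,0,70,0,0,0,78,0,0,0,83,0,0,0,83,0,0,0,83,0,0,0]'

```text
time: 21.15
ee_pos: [0.5023, 0.1768, 0.0934]
tcp_rot: [1.254, 1.18, -1.253]
force: [0.0, 0.6, -0.1]
grip_width: 0.0744
```

```bash
python3 m.py 11 side wrist; python3 - <<'E'
import cv2,numpy as np
a=cv2.imread("pics/side_11.png")[70:180,180:300]; b=cv2.imread("pics/wrist_11.png")[120:330,170:390]
cv2.imwrite("pics/c11.png",np.hstack([cv2.resize(a,(400,367)),cv2.resize(b,(384,367))]))
E
```

```text
21.15 [0.50227495 0.17684548 0.09338242] [ 0.04101993  0.58786214 -0.07059385] 0.07440795136897227 [ 0.29 -0.16  1.87 -0.    1.43  0.35]
[[ 0.001  0.998 -0.061]
 [ 0.    -0.061 -0.998]
 [-1.     0.001 -0.   ]]
```

View pics/c11.png

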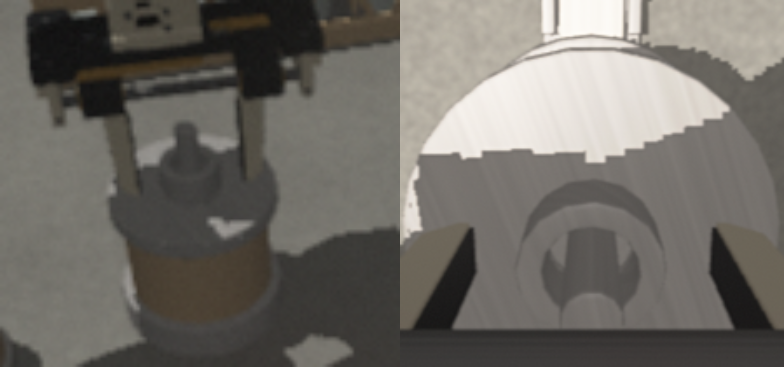

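The fingers straddle the collar symmetrically, with the tips at about 0.122. Close gently, then firmly.

Emit:
step_arm --increments '[1,0,0,0,1,0,0,0,1,0,0,0,1,0,0,0,1,0,0,0,1,0,0,0,1,0,0,0,1,0,0,0]' --claw -1 --newtons 8

```text
time: 22.05
ee_pos: [0.502, 0.1768, 0.0918]
tcp_rot: [1.254, 1.18, -1.254]
force: [0.3, -0.2, -0.0]
grip_width: 0.0447
```

Emit:
step_arm --increments '[0,0,0,0,0,0,0,0,0,0,0,0,0,0,0,0]' --newtons 40

```text
time: 22.45
ee_pos: [0.502, 0.1768, 0.0918]
tcp_rot: [1.254, 1.18, -1.254]
force: [-0.3, -0.4, 0.8]
grip_width: 0.0437
```

Width 43.7 mm matches the 44 mm collar. Lift straight up.

Emit:
step_arm --increments '[-2,0,0,0,-5,0,0,0,-9,0,0,0,-14,0,0,0,-20,0,0,0,-20,0,0,0]'

```text
time: 23.05
ee_pos: [0.5024, 0.1769, 0.1129]
tcp_rot: [1.255, 1.179, -1.252]
force: [-0.5, 0.1, -1.9]
grip_width: 0.0435
```

```bash
python3 m.py 12 side; python3 - <<'E'
import cv2,numpy as np
a=cv2.imread("pics/side_12.png")[50:190,170:310]; cv2.imwrite("pics/c12.png",cv2.resize(a,None,fx=4,fy=4))
E
```

```text
23.05 [0.50239816 0.17689391 0.11292715] [-0.53811749  0.05736165 -1.94562031] 0.04348901197500123 [ 0.29 -0.17  1.84 -0.    1.46  0.35]
[[ 0.001  0.998 -0.061]
 [ 0.    -0.061 -0.998]
 [-1.     0.001 -0.   ]]
```

View pics/c12.png

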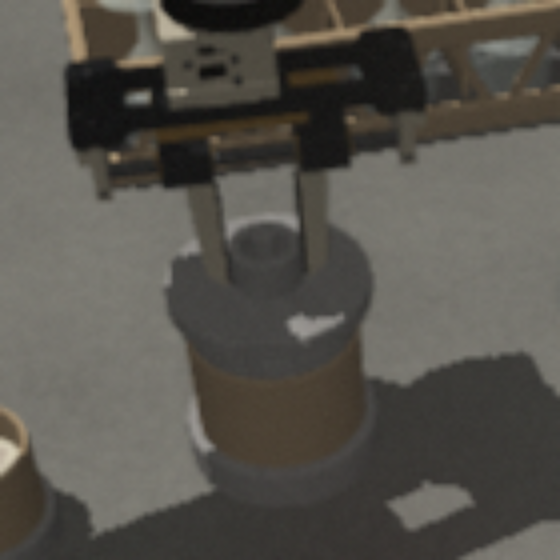

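The stem is staying behind while the cover rises, with a load of 1.9 N (cover only). Continue up.

Emit:
step_arm --increments '[-8,0,0,0,-18,0,0,0,-30,0,0,0,-42,0,0,0,-54,0,0,0,-65,0,0,0,-73,0,0,0,-78,0,0,0,-79,0,0,0,-79,0,0,0,-79,0,0,0,-79,0,0,0]'

```text
time: 24.3
ee_pos: [0.5019, 0.1767, 0.1903]
tcp_rot: [1.253, 1.18, -1.254]
force: [0.3, -0.6, -1.8]
grip_width: 0.0438
```

Emit:
step_arm --increments '[0,0,0,0,0,0,0,0,0,0,0,0,0,0,0,0,0,0,0,0]'

```text
time: 24.8
ee_pos: [0.502, 0.1768, 0.1908]
tcp_rot: [1.254, 1.18, -1.254]
force: [0.0, -0.1, -1.9]
grip_width: 0.0435
```

```bash
python3 m.py 13 side top wrist; python3 - <<'E'
from h import *
a=cv2.imread("pics/side_13.png"); cv2.imwrite("pics/c13.png",cv2.resize(a[0:190,150:330],None,fx=3,fy=3))
d=dict(np.load("pics/wrist_13.npz")); P=cloud(d)
m=(np.hypot(P[...,0]-.503,P[...,1]-.178)<.058)&(P[...,2]>.208)&(P[...,2]<.222); q=P[m]
k=np.linalg.lstsq(np.c_[q[:,:2]-[.503,.178],np.ones(len(q))],q[:,2],rcond=None)[0]; print("cover plate z",k[2],"tilt deg",np.degrees(k[:2]))
d=dict(np.load("pics/side_13.npz")); P=cloud(d)
def near(c,r,lo,hi):
    m=(np.hypot(P[...,0]-c[0],P[...,1]-c[1])<r)&(P[...,2]>lo)&(P[...,2]<hi); return P[m]
for lo,hi,r in((.105,.118,.06),(.13,.175,.02)):
    q=near((.504,.175),r,lo,hi); print(lo,len(q),q.mean(0) if len(q) else 0,q.max(0) if len(q) else 0)
q=near((.504,.175),.06,.105,.118)
if len(q)>20:
  k=np.linalg.lstsq(np.c_[q[:,:2]-[.504,.175],np.ones(len(q))],q[:,2],rcond=None)[0]; print("flange z",k[2],np.degrees(k[:2]))
E
```

```text
24.8 [0.50198353 0.17677271 0.19075623] [ 0.04518478 -0.0805417  -1.89971134] 0.04350771679437353 [ 0.29 -0.2   1.74  0.    1.6   0.35]
[[ 0.     0.998 -0.06 ]
 [ 0.    -0.06  -0.998]
 [-1.     0.    -0.   ]]
cover plate z 0.21516559612035213 tilt deg [ 0.01173452 -0.33913979]
0.105 918 [0.50355558 0.17007943 0.11157292] [0.55592097 0.23107407 0.1173527 ]
0.13 62 [0.50390944 0.1716908  0.14481443] [0.512048   0.17738003 0.1596639 ]
flange z 0.11164736142134837 [0.0843355  0.85919217]
```

View pics/c13.png

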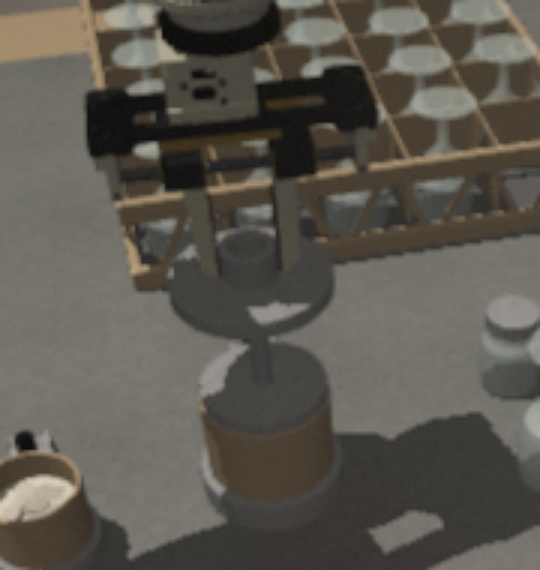

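View pics/top_13.png

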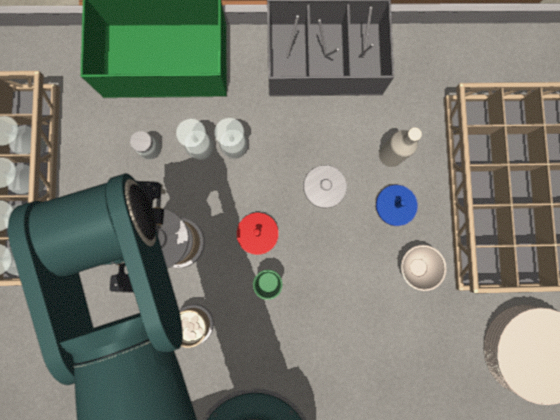

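The cover hangs level (0.3°) with its lower edge at 0.201, about 33 mm above the stem. The inner lid is seated with its flange top at 0.112, and the bystanders are at their original pixels. Handing in.

```bash
python3 -c "
from station import arm
print(arm.close_job())"
```

```text
the job is handed in; nothing more can be done
None
```

The job is done in the order asked and handed in at about 25 s of the 72 s.

- **Dose:** I pulled the slide 40 mm to its stop. The force rose to 17 N with no further travel. I paused there about 1 s and released it, and the cameras showed the knob back home within 1 mm.
- **Lids:** I lifted both lids together by the stem and lowered them into the hopper's mouth. Once released, the stem top, collar top and plate were at their nominal heights within 0.5 mm, with about 0.1° of tilt.
- **Cover:** I lifted the outer cover off alone by its collar; the load was 1.9 N, against about 4 N for both lids. It was held still and level within about 0.3°, its lower edge about 33 mm above the stem.
- **Last look:** The inner lid was still seated, with its flange top at 0.112 m. The bystanders looked unmoved in the top view.

**Checks that disagreed:**
- **Fingertip height:** The real fingertips sat about 29 mm higher than the reported TCP. My first close on the stem therefore shut on air just above it, touching nothing, and I corrected for it afterwards. For the same reason, the slide pull gripped only about the top 5 mm of the knob, but it held to the stop.
- **Cameras:** The side and top cameras differed by about 4–5 mm in position, so I used their mean, which the grasps confirmed.
- **Inner lid tilt:** The last side-view fit gave the inner lid's flange a tilt of 0.9°. I put that down to edge pixels.

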